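Turn the sample puck at the shredder

TASK

Two sample pucks pressed from shredded metal overhang the edge of the blue inspection board; one of them lies orange face up. Pick up the turner and use its blade, not the fingers, to flip that puck over so that it lies flat on the board with its bare metal face up. Leave the other puck as it is, and set the turner back down on the table.

Things in the scene. Friction and masses are not known exactly. Their poses are not given: they have to be found in the camera images.
- puck: the puck to flip: rigid disc, 90 mm in diameter, 12 mm thick, 0.11 kg, one face orange, the other bare metal. Origin at its centre, z axis out of the orange face (up at the start). It lies on the board, 30 to 36 mm of it jutting out over the front edge with a 35 mm gap below. Lifted there from below it tips about its far rim, which grips the rubber, and falls over further in on the board
- other_puck: a puck of the same size and mass that already lies bare metal face up beside the first (centres about 140 mm apart along the board's x axis), overhanging in the same way; to be left alone. Origin at its centre, z axis out of its metal face
- turner: loose turner, 0.14 kg, standing level on blade and heel. Origin mid-handle, 50 mm above the table; y axis along the handle to the blade, z up. Handle: black bar with yellow band, 100 mm long (y), 18 wide (x), 24 tall. Steel riser at y 49 mm down to the flat steel blade: 40 wide, 3 thick, y 45 to 130 mm (front edge), underside 50 mm below the origin. Heel at y -47, foot level with the blade
- board: fixed blue board with black rubber top, 290 mm (x) by 200 mm (y), 35 mm high. Origin at the centre of its underside. Its y axis points from the front edge (y = -100 mm, which the pucks overhang, on the turner's side) to the back edge, which has a steel lip 6 mm thick, 12 mm higher than the rubber
Mind the look-alikes: they are no part of the job. What is shaped like the turner but brown or purple is not meant.

How it is judged:
By the outcome, as a careful person would: the job done as asked, in the order asked, and still so for the second after the job is handed in, with the robot touching nothing.
It also fails if it takes over 54 s, if anything falls off the work surface, if the arm or the gripper's body presses on something with over 40 N, if the wrist force passes 120 N, or if a joint passes its speed limit or range.

ROBOT

A 6-joint arm with a two-finger parallel gripper is mounted at the origin on the work surface. World frame = base frame: x ahead of the robot, y to its left, z up, the work surface at z = 0. Lengths are in m, angles in degrees, forces in N, time in s.
With the tool pointing down it reaches from about 0.375 to 0.9 m from the base axis. Payload 3.1 kg.
Tool frame: the origin (TCP) lies at the very end of the fingers, on their centre line; the grasp point (between the pads) lies 19 mm behind it; x points along the fingers, z is the direction in which the jaws open and shut, and the axes are right-handed (so a half turn about x gives the same grasp; the last joint's range is limited). The gripper opens to 87 mm and grips with 3 to 60 N. Pads are 19 mm wide; open, the fingers measure 117 mm over their backs; the gripper's body (75 mm by 190 mm) begins 51 mm behind the grasp point.
Start: joints at [64.085, 30.224, 82.088, -0, 67.689, -10.227], TCP at [0.169, 0.602, 0.223] pointing down, gripper open.
Joint ranges: [-176.69, 176.69], [-43.24, 126.21], [12.49, 139.97], [-82, 262], [0, 151.66], [-163.58, 163.58]. Speed limits (degrees/s): [159.86, 159.86, 180, 180, 180, 180].

INTERFACE

Orientations are given as a 3x3 rotation matrix whose columns are the frame's x, y, z axes.
In Python, from workcell import robot, viewer, nets gives the robot as it stands. Calls block until the motion is done:
- robot.move_ptp(position, orientation): joint-space move of the TCP to a pose.
- robot.move_l(position, rot=None, v=0.15, until_force=None): straight line of the TCP; rot=None keeps the orientation; v is the mean speed in m/s. With until_force (N) it stops when the force on the tool has changed by that much, and returns True; else False.
- robot.goto_joints(angles): joint-space move.
- robot.release() and robot.clamp(grip_force=None): open the fingers fully, or close them until they stop; grip_force is the grip in N (None keeps the last).
- robot.sleep(seconds).
- robot.inverse_kinematics(position, orientation): joint angles nearest the present ones, or None.
- robot.get_state(): the state.
- viewer.grab_frame(name): name is "side" or "top" or "wrist"; returns a dict with "frame" (420x560x3 uint8, red, green, blue), "z_map" (420x560 float32, m along the optical axis (not along the pixel's ray), 0 where there is no reading), "K" (3x3 intrinsics, pixels), "R" (3x3) and "t" (3): a world point X has camera coordinates R X + t; the wrist camera has in their place "T_tool_cam" (4x4, takes a point from camera to tool coordinates, whose origin is the TCP and whose axes are the tool frame's). Camera axes: x right, y down, z forward; pixel columns grow to the right and rows downward; lengths in m; the calibration is good to about 2 mm. A picture is of the moment at which its call begins: read the wrist's pose just before it.
A pose or a line that the arm cannot do raises robot.IKError and nothing moves.
- robot.close_job(): hands the job in, once; it reports no verdict.
Trained networks look in the newest picture that a camera, given by its name, has taken for a name from the list of things; names that differ only in an ending like _2 or _b are one class to them, and where a whole thing is asked for, a point or a joint stands for the part that bears it (a point fixed in the world has none). Each returns a list of dicts, best first, with "conf" (0 to 1); they miss things now and then, are a little off and sometimes report something else, mostly with a low value. They report only what shows in the picture. A call takes as long as a camera call. They do not tell look-alikes from the thing itself.
- nets.recognise(camera, thing): "extent" ([centre column, centre row, width, height] in pixels, round what is visible of it).
- nets.spot_point(camera, thing): "xy" ([column, row] in pixels: a listed point, or the origin of a listed thing).
The state is a dict: "time": time; "qpos": joint angles; "joint_velocities": joint speeds; "tau": joint torques, N m; "tcp_pos": TCP position; "ee_rot": TCP orientation; "ft_force": force on the tool from outside, world axes, zero at the start; "ft_torque": the same for the moment, N m; "gripper_width": opening from 0.0 (shut) to 1.0 (fully open).
Only numpy, scipy, OpenCV 4.12 (cv2) and the standard library are available. Lean on these libraries where they do the work, as an engineer would, in place of code of your own. Each camera call takes 0.05 s, during which the arm holds its last target. There are 200 camera calls.

## Working session

There is one attempt and no reset: what is moved stays moved. The work goes in short steps, each a Python script; the robot and the scene stay as the last script left them, time stands still between calls to the robot, and variables do not carry over. Pictures are saved under pics/ and viewed, about 8 in all and at most 12, crops included, and the job is handed in when it is done.

```bash
mkdir -p pics; ls; cat > h.py <<'E'
import numpy as np, cv2
from workcell import robot, viewer, nets
def save(f,name,crop=None,s=1):
    im=f["frame"][:,:,::-1]
    if crop: im=im[crop[1]:crop[3],crop[0]:crop[2]]
    cv2.imwrite("pics/"+name,cv2.resize(im,None,fx=s,fy=s,interpolation=cv2.INTER_CUBIC))
def cloud(f):
    """world point per pixel (fixed cameras)"""
    K,z=f["K"],f["z_map"]; v,u=np.mgrid[:z.shape[0],:z.shape[1]]
    c=np.stack([(u-K[0,2])/K[0,0]*z,(v-K[1,2])/K[1,1]*z,z],-1)
    if "R" in f: return (c-f["t"])@f["R"]
    T=f["T_tool_cam"]; s=f["st"]
    return (c@T[:3,:3].T+T[:3,3])@np.array(s["ee_rot"]).T+s["tcp_pos"]
E
python3 - <<'E'
from h import *
im=[]
for c in("top","side"):
    f=viewer.grab_frame(c); np.savez(f"/tmp/{c}.npz",**f); im.append(f["frame"])
    for t in("puck","turner","board"): print(c,t,[(np.round(d["xy"]),round(d["conf"],2)) for d in nets.spot_point(c,t)])
save({"frame":np.vstack(im)},"a.png",s=0.7)
f={"frame":im[0]};save(f,"top.png",s=1.4)
s=robot.get_state();print(s["time"],s["ft_force"])
E
```

```text
pics
top puck [(array([186., 168.]), 0.77)]
top turner [(array([341., 157.]), 0.92), (array([352., 224.]), 0.91), (array([419., 266.]), 0.85), (array([283., 219.]), 0.65)]
top board [(array([162., 194.]), 0.94)]
side puck [(array([276., 172.]), 0.92)]
side turner [(array([262., 223.]), 0.86), (array([288., 277.]), 0.82), (array([253., 370.]), 0.82), (array([368., 253.]), 0.67)]
side board []
0.4 [-0.1559602  -0.66135904 -0.21187142]
```

View pics/top.png

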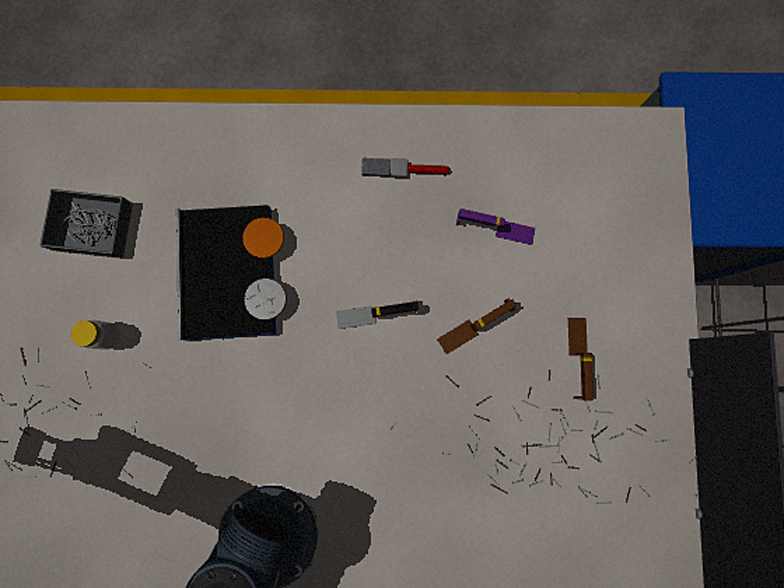

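View pics/a.png

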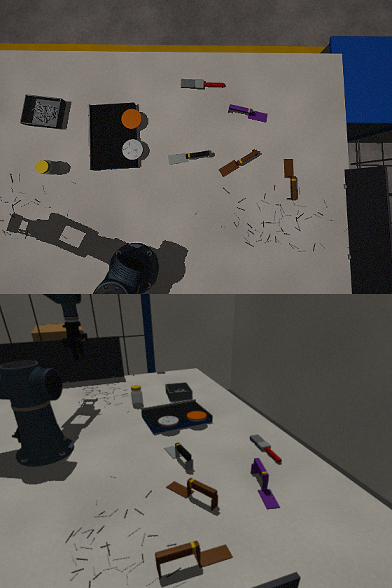

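The top view shows these candidates for the turner, in top.png pixels:
- black handle with yellow band and steel blade at (385,313)
- red scraper at (405,168)
- purple at (495,226)
- brown at (480,325)
- brown at (582,358)

The black one matches the description. The orange puck is at (263,238) and the metal puck at (265,299).

```bash
cat > m.py <<'E'
from h import *
f=dict(np.load("/tmp/top.npz")); P=cloud(f); im=f["frame"].astype(int); hsv=cv2.cvtColor(f["frame"],cv2.COLOR_RGB2HSV)
print("table z",np.median(P[250:280,250:300,2]))
x,y,z=P[...,0],P[...,1],P[...,2]
def rect(m,n):
    q=P[m]; r=cv2.minAreaRect((q[:,:2]*1000).astype(np.float32)); print(n,m.sum(),"rect mm",np.round(r[0],1),np.round(r[1],1),round(r[2],1),"z med",np.round(np.median(q[:,2]),4),"mean",np.round(q.mean(0),4)); return r
win=np.zeros(z.shape,bool); win[140:250,120:210]=1
org=win&(hsv[...,0]<20)&(hsv[...,1]>150)&(z>.03); rect(org,"orange")
met=win&(hsv[...,1]<60)&(hsv[...,2]>100)&(z>.04)&(np.hypot(np.mgrid[:420,:560][1]-189,np.mgrid[:420,:560][0]-213)<18); rect(met,"metal")
bd=win&(z>.02)&(z<.042)&(hsv[...,2]<80); r=rect(bd,"board"); print(np.round(cv2.boxPoints(r)))
w2=np.zeros(z.shape,bool); w2[205:245,235:312]=1
rect(w2&(z>.05),"handle"); 
yl=w2&(hsv[...,0]>15)&(hsv[...,0]<40)&(hsv[...,1]>120); rect(yl,"yellow")
bl=w2&(np.mgrid[:420,:560][1]<270)&(hsv[...,2]>125)&(abs(f["frame"][...,0].astype(int)-f["frame"][...,2])<8); rect(bl,"blade")
save(f,"crop.png",(110,130,320,260),3.6)
E
python3 m.py
```

```text
table z 0.001077367501464906
orange 867 rect mm [549.8 -31.3] [508.2 305.9] 81.5 z med 0.0466 mean [0.6179 0.0408 0.0545]
metal 638 rect mm [ 459.2 -110.7] [346.4  87.8] 70.8 z med 0.048 mean [0.5014 0.0103 0.0555]
board 5032 rect mm [565.2  87.5] [288.9 229.3] 4.3 z med 0.0357 mean [0.56   0.1155 0.0356]
[[412. 191.]
 [430. -38.]
 [718. -16.]
 [701. 213.]]
handle 227 rect mm [ 437.4 -284.5] [127.5  97.8] 19.7 z med 0.062 mean [ 0.4732 -0.268   0.141 ]
yellow 26 rect mm [ 480.7 -273.3] [17.8 90.4] 6.5 z med 0.0623 mean [ 0.4775 -0.245   0.0623]
blade 6 rect mm [ 478.8 -161. ] [ 55.2 130.7] 35.9 z med 0.0018 mean [ 0.4875 -0.1741  0.0021]
```

View pics/crop.png

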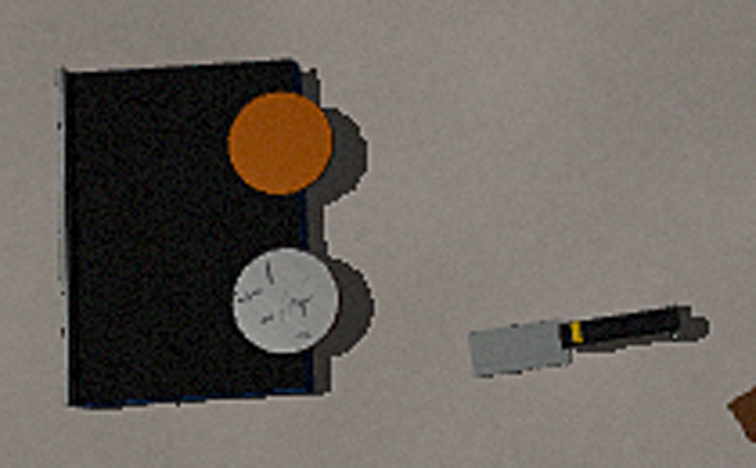

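The crop confirms the choice: steel blade on the left at crop (520,348), yellow band at (573,332), black handle out to (685,318). Depth is noisy at the edges, so I'll intersect pixel rays with the known heights.

```bash
cat >> h.py <<'E'
def ray(f,uv,z):
    """world points where pixel rays meet height z"""
    uv=np.atleast_2d(np.asarray(uv,float)); c=np.c_[uv,np.ones(len(uv))]@np.linalg.inv(f["K"]).T
    if "R" in f: R=f["R"].T; o=-R@f["t"]
    else:
        E=np.array(f["st"]["ee_rot"]); T=f["T_tool_cam"]; R=E@T[:3,:3]; o=E@T[:3,3]+f["st"]["tcp_pos"]
    d=c@R.T; return o+d*((z-o[2])/d[:,2])[:,None]
def biggest(m):
    n,l,s,c=cv2.connectedComponentsWithStats(m.astype(np.uint8)); return l==1+np.argmax(s[1:,4])
def rect(f,m,z,n):
    m=biggest(m); v,u=np.nonzero(m); q=ray(f,np.c_[u,v],z)[:,:2]*1000
    r=cv2.minAreaRect(q.astype(np.float32)); print(n,m.sum(),"rect",np.round(r[0],1),np.round(r[1],1),round(r[2],1),"mean",np.round(q.mean(0),1)); return q.mean(0)/1000,r
E
cat > m.py <<'E'
from h import *
f=dict(np.load("/tmp/top.npz")); hsv=cv2.cvtColor(f["frame"],cv2.COLOR_RGB2HSV).astype(int); H,S,V=hsv[...,0],hsv[...,1],hsv[...,2]
vv,uu=np.mgrid[:420,:560]; box=lambda a,b,c,d:(uu>=a)&(uu<c)&(vv>=b)&(vv<d)
w=box(120,140,215,250)
rect(f,w&(H<20)&(S>150)&(V>90),.047,"orange")
rect(f,w&(V>130)&(np.hypot(uu-189,vv-213)<17),.047,"metal")
c=np.array([[64,70],[298,60],[305,390],[70,405]])/3.6+[110,130]
print("board corners",np.round(ray(f,c,.035)[:,:2],4).tolist())
w=box(238,205,305,240)
b=lambda p:np.array(p)/3.6+[110,130]
print("handle ends",np.round(ray(f,[b((562,336)),b((679,318))],.062),4)[:,:2].tolist())
print("blade corners",np.round(ray(f,[b((470,333)),b((476,377)),b((570,362))],.003),4)[:,:2].tolist())
print("S/V blade",S[226,252],V[226,252],"table",S[245,252],V[245,252])
E
python3 m.py
```

```text
orange 634 rect [637.3  22.9] [84.7 86.2] 0.5 mean [637.7  21.8]
metal 522 rect [502.8  12. ] [85.7 84.7] 1.8 mean [500.6  14.1]
board corners [[0.702, 0.2122], [0.7129, 0.0104], [0.4268, -0.0055], [0.4128, 0.1912]]
handle ends [[0.4717, -0.2224], [0.4875, -0.3195]]
blade corners [[0.4792, -0.1405], [0.4409, -0.1464], [0.4545, -0.2278]]
S/V blade 9 110 table 26 138
```

```bash
cat >> h.py <<'E'
def rot(psi,s):
    """tool down, jaws along x axis of a thing with yaw psi (deg)"""
    p=np.radians(psi); x=np.array([0,0,-1.]); z=s*np.array([np.cos(p),np.sin(p),0]); return np.c_[x,np.cross(z,x),z]
E
python3 - <<'E'
from h import *
print(np.round(robot.get_state()["ee_rot"],2).tolist())
T=[.480,-.272]
for s in(1,-1):
    for p,a in((T+[.2],9.2),([.637,-.12,.06],3.7)):
        q=robot.inverse_kinematics(p,rot(a,s)); print(s,None if q is None else np.round(q,1))
E
```

```text
[[-0.0, -0.96, 0.27], [-0.0, 0.27, 0.96], [-1.0, 0.0, -0.0]]
1 [-41.1  26.2  94.1  -0.   59.7 -50.3]
1 [-20.5  43.6  85.3  -0.   51.1 -24.2]
-1 [-41.1  26.2  94.1  -0.   59.7 129.7]
-1 [-20.5  43.6  85.3  -0.   51.1 155.8]
```

```bash
python3 - <<'E'
from h import *
robot.move_ptp([.480,-.272,.2],rot(9.2,1))
st=robot.get_state(); f=viewer.grab_frame("wrist"); f["st"]=st; np.savez("/tmp/w1.npz",**f); save(f,"w1.png")
print(st["time"],st["ft_force"], np.round(f["T_tool_cam"],3).tolist(), f["K"].tolist())
print(nets.spot_point("wrist","turner"))
E
```

```text
3.6417 [ 0.06019579 -0.06420355  0.54825312] [[-0.0, -0.288, 0.958, -0.162], [-0.0, -0.958, -0.288, 0.08], [1.0, -0.0, 0.0, -0.001], [0.0, 0.0, 0.0, 1.0]] [[328.8881639344772, 0.0, 277.7666423561744], [0.0, 328.8881639344772, 208.53027427861196], [0.0, 0.0, 1.0]]
[{'xy': [281.5, 188.3], 'conf': 0.59}, {'xy': [242.0, 367.3], 'conf': 0.59}]
```

View pics/w1.png

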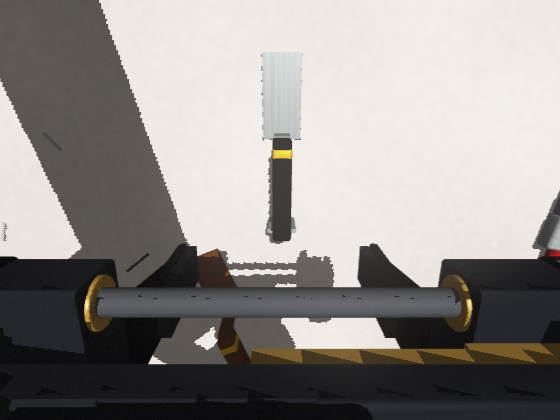

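The wrist view shows the turner upright and nearly aligned with the jaws. The handle top runs from (282,138) to (281,241), and the blade front edge from (264,53) to (301,53).

```bash
python3 - <<'E'
from h import *
f=np.load("/tmp/w1.npz",allow_pickle=True); f={k:(f[k].item() if k=="st" else f[k]) for k in f}
V=f["frame"].max(2); 
h=ray(f,[[282.3,139],[281.5,240]],.062)[:,:2]; b=ray(f,[[263,53],[301.5,53],[263,139],[300.5,138]],.003)[:,:2]
print(h,np.linalg.norm(h[1]-h[0]),b,np.linalg.norm(b[1]-b[0]),np.linalg.norm(b[2]-b[0]))
d=h[0]-h[1]; print("yaw handle",np.degrees(np.arctan2(-d[0],d[1])))
d=b[:2].mean(0)-b[2:].mean(0); print("yaw blade",np.degrees(np.arctan2(-d[0],d[1])))
d=b[:2].mean(0)-h.mean(0); a=np.arctan2(-d[0],d[1]); print("yaw tip-mid",np.degrees(a),np.linalg.norm(d),"mid",h.mean(0), "from tip",b[:2].mean(0)-.13*d/np.linalg.norm(d))
E
```

```text
[[ 0.47464827 -0.216228  ]
 [ 0.48985719 -0.31213701]] 0.09710741912538995 [[ 0.44342204 -0.14105829]
 [ 0.48129744 -0.13489001]
 [ 0.45586975 -0.22429712]
 [ 0.49529932 -0.21681649]] 0.0383743835459813 0.08416440751835755
yaw handle 9.010739251001405
yaw blade 9.098104170961882
yaw tip-mid 8.95728085506517 0.12776650406705808 mid [ 0.48225273 -0.2641825 ] from tip [ 0.48260048 -0.26638876]
```

```bash
python3 - <<'E'
from h import *
R=rot(9.0,1)
robot.move_l([.482,-.268,.08],R,v=.2); print(robot.move_l([.482,-.268,.031],v=.08,until_force=15))
robot.clamp(60); s=robot.get_state(); print(s["gripper_width"]*87,s["ft_force"],s["tcp_pos"])
robot.move_l([.482,-.268,.101],v=.15)
robot.move_l([.648,-.185,.046],rot(3.7,1),v=.2)
st=robot.get_state(); f=viewer.grab_frame("wrist"); f["st"]=st; np.savez("/tmp/w2.npz",**f); save(f,"w2.png")
print(st["time"],st["ft_force"],st["gripper_width"]*87)
E
```

```text
False
17.074090747859188 [0.71830692 0.18649527 0.27839528] [ 0.48206311 -0.26803823  0.03093602]
8.1083 [-0.02725567  1.00547028 -1.5366449 ] 17.357405572233063
```

View pics/w2.png

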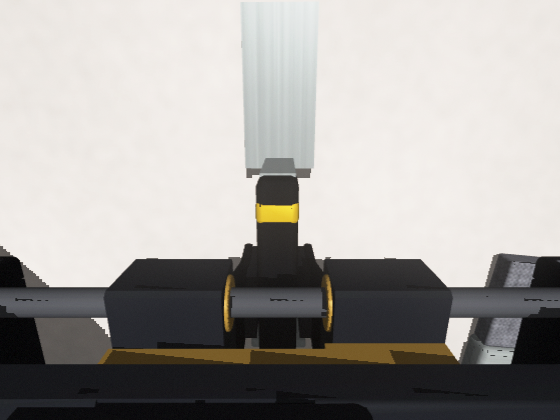

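The turner is gripped straight, with the blade centred and its tip at the upper image edge, (241,2) to (318,2). The puck is out of the wrist view, so I'll compare tip and puck in the top and side images.

```bash
python3 - <<'E'
from h import *
f=np.load("/tmp/w2.npz",allow_pickle=True); f={k:(f[k].item() if k=="st" else f[k]) for k in f}
b=ray(f,[[241,2],[318,2],[246,168],[314,168]],.018); print(np.round(b[:,:2],4).tolist(),np.linalg.norm(b[1]-b[0]),np.linalg.norm(b[2]-b[3]),np.linalg.norm(b[2]-b[0]))
P=cloud(f); print("blade z near/far",[round(float(np.median(P[r:r+6,255:305,2])),4) for r in(2,40,80,120)])
ims=[]
t=viewer.grab_frame("top"); s=viewer.grab_frame("side")
np.savez("/tmp/top2.npz",**t);np.savez("/tmp/side2.npz",**s)
a=cv2.resize(t["frame"][140:260,120:280],(800,600),interpolation=cv2.INTER_CUBIC)
c=cv2.resize(s["frame"][140:260,200:360],(800,600),interpolation=cv2.INTER_CUBIC)
save({"frame":a},"t2.png"); save({"frame":c},"s2.png")
E
```

```text
[[0.6188, -0.0543], [0.6577, -0.0518], [0.6244, -0.1386], [0.6637, -0.1361]] 0.038929294045253915 0.03940168353802944 0.08451047072226647
blade z near/far [0.0175, 0.0175, 0.0175, 0.0176]
```

View pics/t2.png

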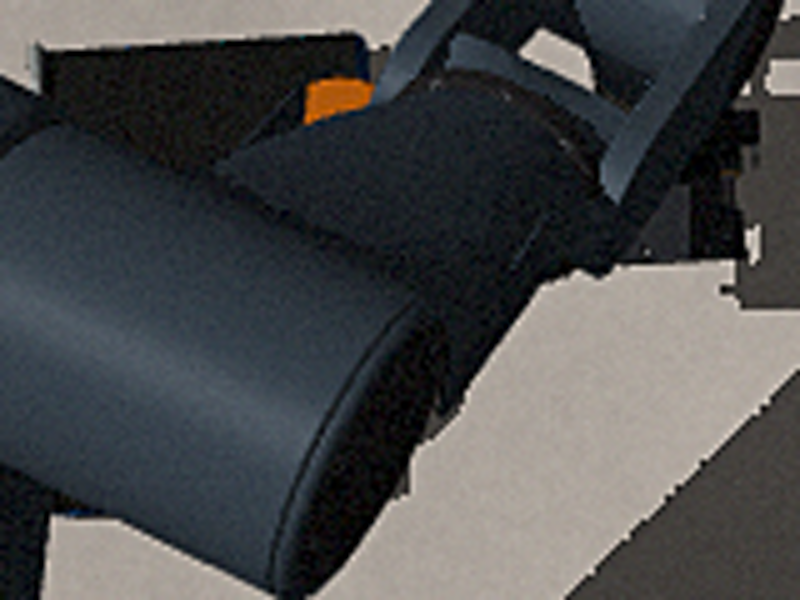

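View pics/s2.png

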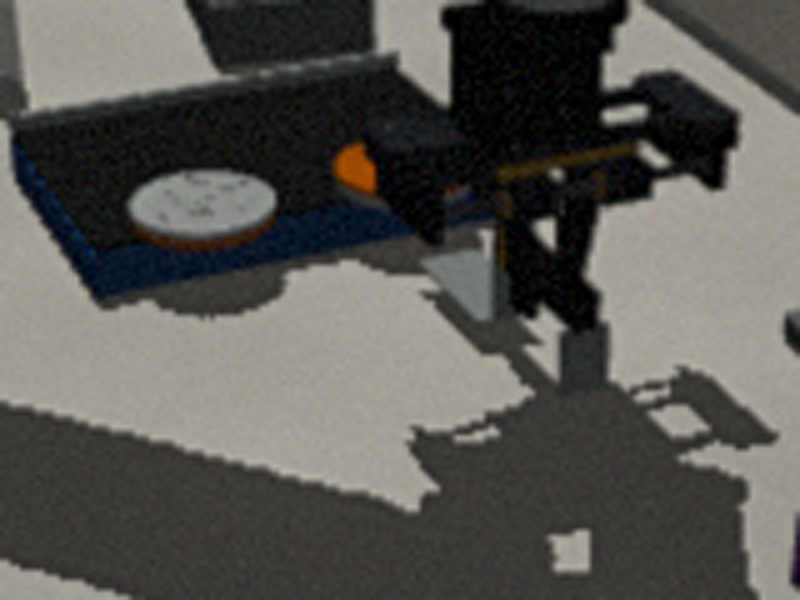

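The blade is level at z ≈ 17.5 mm. The arm hides the puck from above, so I'll locate the board's front face by touching it lightly with the blade tip under the overhang. Then I'll back off and lift.

```bash
python3 - <<'E'
from h import *
s=dict(np.load("/tmp/side2.npz")); g=lambda p:np.array(p)/5+[200,140]
print("side: tip-left corner",np.round(ray(s,[g((423,262))],.018),4),"board front corner",np.round(ray(s,[g((97,250))],.035),4))
p=3.6; n=np.array([-np.sin(np.radians(p)),np.cos(np.radians(p)),0]); R=rot(p,1)
a=np.array([.653,-.185,.046]); robot.move_l(a,R)
robot.move_l(a+.04*n,v=.1)
hit=robot.move_l(a+.076*n,v=.025,until_force=5)
t=robot.get_state(); c=np.array(t["tcp_pos"]); print(hit,c,(c-a)@n,t["ft_force"])
robot.move_l(c-.014*n if hit else a+.04*n,v=.05)
t=robot.get_state(); print(t["time"],t["tcp_pos"],t["ft_force"])
f=viewer.grab_frame("side"); save({"frame":cv2.resize(f["frame"][140:260,200:360],(800,600),interpolation=cv2.INTER_CUBIC)},"s3.png")
f=viewer.grab_frame("wrist"); f["st"]=t; np.savez("/tmp/w3.npz",**f); save(f,"w3.png")
E
```

```text
side: tip-left corner [[ 0.6213 -0.0637  0.018 ]] board front corner [[ 0.4321 -0.0123  0.035 ]]
True [ 0.64909877 -0.11871482  0.04579864] 0.06639934276127081 [ 0.19678415 -1.32997619 -1.07892194]
10.5083 [ 0.64975027 -0.1331676   0.04547369] [ 0.02477729 -0.04416228 -0.35372653]
```

View pics/w3.png

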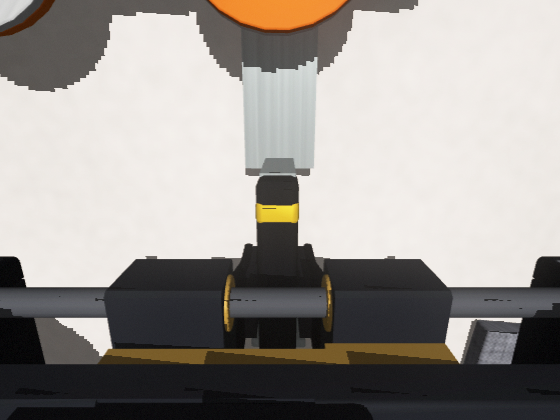

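In the wrist view the blade, centred at column 280, sits centred under the orange puck, whose arc spans columns 205 to 355. The other puck is clear at the upper left. Next I lift along the tipping arc.

```bash
python3 - <<'E'
from h import *
p=3.6; n=np.array([-np.sin(np.radians(p)),np.cos(np.radians(p)),0]); up=np.array([0,0,1.])
e=np.array([0.64909877,-0.11871482,0.0455])  # TCP with the tip at the board's edge, blade top z .0175
def tip(y,z): return e+n*y+up*(z-.0175)
arc=lambda th:(.057-.071*np.cos(np.radians(th)),.035+.071*np.sin(np.radians(th)))
for th in(3,22,42,60):
    robot.move_l(tip(*arc(th)),v=.08); print(th,np.round(robot.get_state()["ft_force"],2))
a=viewer.grab_frame("side")["frame"]
robot.move_l(tip(*arc(76)),v=.08)
robot.move_l(tip(.08,.106),v=.12)
b=viewer.grab_frame("side")["frame"]; robot.sleep(.3)
robot.move_l(tip(.03,.125),v=.2)
robot.move_l(tip(-.1,.125),v=.25)
t=robot.get_state(); print(t["time"],t["ft_force"])
c=viewer.grab_frame("side")["frame"]; f=viewer.grab_frame("wrist")["frame"]
k=lambda i:cv2.resize(i[120:240,200:360],(400,300),interpolation=cv2.INTER_CUBIC)
save({"frame":np.vstack([np.hstack([k(a),k(b)]),np.hstack([k(c),cv2.resize(f,(400,300))])])},"r.png")
E
```

```text
3 [-0.12  0.41 -1.47]
22 [-0.73 -1.03 -0.79]
42 [ 0.36 -1.35 -1.4 ]
60 [ 0.11 -1.03 -0.53]
14.7083 [-0.0344752  -0.21568702 -0.97769791]
```

View pics/r.png

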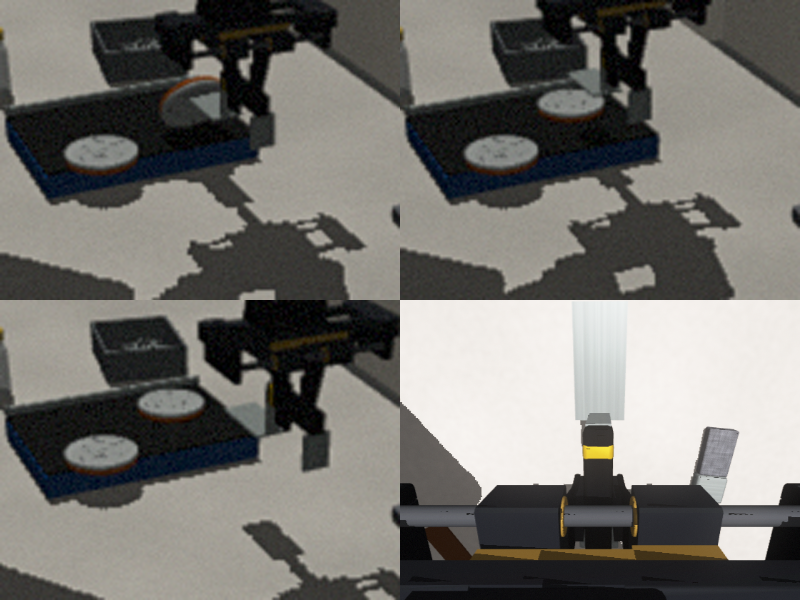

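The puck flipped: lower-left panel (170,403), metal face up on the board, with the other puck untouched. Now I'll return the turner to where it stood.

```bash
python3 - <<'E'
from h import *
R=rot(9,1)
robot.move_l([.55,-.268,.13],R,v=.25); robot.move_l([.482,-.268,.1],v=.2); robot.move_l([.482,-.268,.045],v=.15)
print(robot.move_l([.482,-.268,.0295],v=.02,until_force=4), robot.get_state()["tcp_pos"])
robot.release(); robot.sleep(.3)
robot.move_l([.482,-.268,.2],v=.15)
robot.move_ptp([.45,-.42,.25],R); robot.sleep(.5)
t=viewer.grab_frame("top"); s=viewer.grab_frame("side"); np.savez("/tmp/top4.npz",**t)
save({"frame":np.vstack([cv2.resize(t["frame"][120:270,110:330],(440,300)),cv2.resize(s["frame"][130:290,190:400],(440,300))])},"end.png")
x=robot.get_state(); print(x["time"],x["ft_force"],x["gripper_width"])
P=cloud(t); print("puck",np.round([np.median(P[v-2:v+3,u-2:u+3,2]) for u,v in((189,213),)],4))
E
```

```text
True [ 0.48196258 -0.26797964  0.03084045]
21.3417 [ 0.10003642  0.56841715 -0.74251145] 0.9977623338873571
puck [0.0479]
```

View pics/end.png

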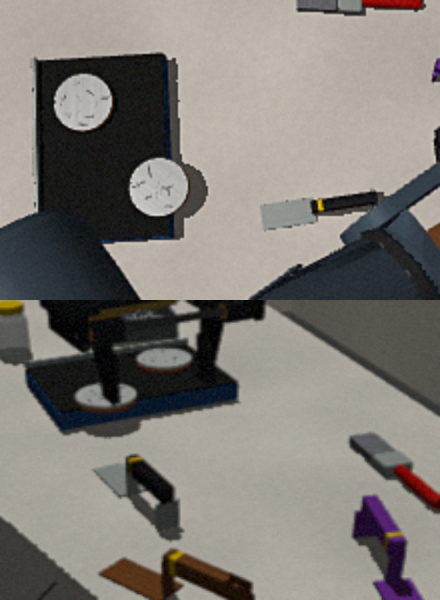

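```bash
python3 - <<'E'
from h import *
f=dict(np.load("/tmp/top4.npz")); P=cloud(f); V=f["frame"].max(2); vv,uu=np.mgrid[:420,:560]
for n,(u,v) in dict(flipped=(151.5,171.5),other=(189,213)).items():
    m=(np.hypot(uu-u,vv-v)<17)&(V>100); rect(f,m,.047,n)
    q=P[(np.hypot(uu-u,vv-v)<10)]; A=np.c_[q[:,:2],np.ones(len(q))]; print("plane",np.round(np.linalg.lstsq(A,q[:,2],rcond=None)[0][:2],3),"z",np.median(q[:,2]))
robot.close_job()
E
```

```text
flipped 643 rect [632.4 133.7] [87.3 85.8] 45.8 mean [632.6 133. ]
plane [ 0.013 -0.01 ] z 0.04772344380526604
other 667 rect [502.9  13.3] [85.4 87.7] 0.5 mean [502.2  12.2]
plane [-0.007 -0.012] z 0.04782786972866537
the job is handed in; nothing more can be done
```

The orange puck is flipped: it lies flat on the board with its bare metal face up, and the job is handed in. I picked up the black-handled turner, touched the board's front face lightly with the blade to find the edge, and tipped the puck over its far rim. I then set the turner back where it had stood.

Last checks, from the top and side pictures:
- **Flipped puck:** its top is at z ≈ 47.7 mm and its tilt is under 1°. It landed about 20 mm further in than a pure roll-over would give, but it is still clear of the steel lip.
- **Other puck:** it still lies metal side up. Its measured centre differs by about 2 mm from the first picture, which is within measuring error.
- **Turner:** it is standing on the table at its original spot, with the gripper open and away from everything.
- **Limits:** about 21 s of the 54 s were used, and the force readings I took stayed below about 2 N.

Two measurements disagreed: the top and wrist cameras differed by about 5 mm on the blade tip. I settled that with the touch on the board edge. No check failed.

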